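# Change over the plaques on a carver's bench

## Robot

A 7-joint arm with a two-finger parallel gripper is mounted at the origin on the work surface. World frame = base frame: x ahead of the robot, y to its left, z up, the work surface at z = 0. Lengths are in m, angles in rad, forces in N, time in s.
With the tool pointing down it reaches from about 0.35 to 0.9 m from the base axis. Payload 7.2 kg.
Tool frame: the origin (TCP) lies on the centre line of the jaws, within the pads' length; the fingertips stand 22 mm ahead of it and the grasp point (between the pads) lies 3 mm ahead of it; z points along the fingers, y is the line along which they close (so a half turn about z gives the same grasp; the last joint's range is limited). The gripper opens to 85 mm and grips with 20 to 120 N. Pads are 22 mm wide; open, the fingers measure 114 mm over their backs; the gripper's body (76 mm by 85 mm) begins 54 mm behind the grasp point. The pads swing forward as they close: fully open they stand 13 mm farther back than shut.
Start: joints at [-1.172, 0.411, -0.013, 1.596, 0.006, 1.134, -0.082], TCP at [0.281, 0.558, 0.253] pointing down, gripper open.
Joint ranges: [-2.95, 2.95], [-0.29, 1.99], [-1.47, 1.44], [0.14, 2.54], [-1.03, 4.17], [0.13, 1.85], [-2.86, 2.86]. Speed limits (rad/s): [2.39, 2.39, 3.01, 3.01, 3.14, 3.14, 3.14].

## Interface

Orientations are given as a rotation vector (axis times angle).
In Python, from bench import read_state, grab_frame, sign_off gives the robot as it stands. The module is installed in compiled form; this text tells all that it offers.
- The arm moves only by the shell command python3 -m handwheel 'ROWS' [FORCE]. ROWS is a JSON list of rows, 1 to 20 of them, each of 7 numbers: the finger opening in m, then dx, dy, dz in m, then a rotation vector rx, ry, rz in rad; each row is the pose to reach, as a shift and turn from the pose commanded when the command began, along the tool's axes at that moment; what a row does not reach only later rows make up. A row lasts 1/12 s, in which the tool goes at most 0.0417 m and 0.125 rad, less where a joint would pass 70% of its speed; a pose out of reach is approached as far as the arm can. The fingers move at their own pace and stop on an object; FORCE is the grip in N (left out, the last holds). Time passes only in rows, so rows that do not move let the fingers close. It prints the time, the measured TCP pose, the force, the opening and the grip force at its end.
- read_state(): the state, without advancing time (a new reading comes with each control period).
- grab_frame(name): name is "scene" or "top" or "wrist"; returns a dict with "img" (400x640x3 uint8, red, green, blue), "fovy" (degrees; the focal length in pixels is half the picture's height over the tangent of half this angle, whatever the lens; pixels are square), "cx", "cy" (the principal point, pixels), "R" (3x3) and "t" (3): a world point X has camera coordinates R X + t; the wrist camera has in their place "tool_from_camera" (4x4, takes a point from camera to tool coordinates, whose origin is the TCP and whose axes are the flange's). Camera axes: x right, y down, z forward; pixel columns grow to the right and rows downward; lengths in m; the calibration is good to about 2 mm. A picture is of the moment at which its call begins: read the wrist's pose just before it. There is no depth.
- sign_off(): hands the job in; it is judged then, once.
The state is a dict: "t": time; "q": joint angles; "qvel": joint speeds; "joint_efforts": joint torques, N m; "ee_pos": TCP position; "ee_rot": TCP orientation; "wrist_force": force on the tool from outside, world axes, zero at the start; "ft_torque": the same for the moment, N m; "gripper_width": finger opening in m; "grip_force": force on a finger pad.
Only numpy, scipy, OpenCV 4.12 (cv2) and the standard library are available. Lean on these libraries where they do the work, as an engineer would, in place of code of your own. Each camera call takes 0.05 s, during which the arm holds its last target. There are 200 camera calls.

## Task

Move the three carved plaques one station on: the round one from the carving frame to the slatted drying rack, the square one from the rack to the steel tray, and the eight-sided one from the tray into the carving frame, setting one of them down on the empty cork mat on the way since each station holds only one. The round plaque is held in the frame by two wooden turn buttons: turn them aside before lifting it out (they may stay open afterwards). Each plaque must end lying flat inside its station, and the glass jar must not be pushed about or knocked over.

Things in the scene. Friction and masses are not known exactly. Their poses are not given: they have to be found in the camera images.
- round_plaque: Round plaque of plain pale wood: plate 84 mm in diameter, 10 mm thick, with a round boss 38 mm in diameter, 26 mm tall (top 36 mm above the underside), straight sides, and a ring of small beads round the boss. About 80 g. Origin: centre of the underside; z up. Starts in the frame.
- square_plaque: Square plate 76 x 76 x 10 mm with a bar-shaped boss 58 mm long along its x, 20 mm wide along its y, 26 mm tall (top 36 mm above the underside). Pale wood, about 80 g. Origin: centre of the underside; z up. Starts on the rack.
- octagon_plaque: Eight-sided plate 80 mm across flats, 10 mm thick, with a square boss 32 x 32 mm (sides along its x and y), 26 mm tall (top 36 mm above the underside). Pale wood, about 80 g. Origin: centre of the underside; z up. Starts in the tray.
- frame: Carving frame, fixed: 128 mm (its x) by 152 mm (its y), dark wood, rim 17 mm high round a square recess 96 x 96 mm whose floor is 6 mm above the bench. In the middle of each of its two wide (y) rim sides sits a turn button. Origin: underside centre, at bench height, below the centre of the recess.
- button_l (a joint): Turn button on the frame's +y rim, angle in rad; vertical pivot at frame x 0, y +62 mm. Wooden bar 12 mm wide, 18 to 34 mm above the bench, 30 mm long from the pivot to its inner end, 12 mm to the other. At 0 the long end points at the frame's middle, over the plaque; positive is anticlockwise from above; turns -1.9 to 1.9, clear of the plaque beyond 1.2 either way. Stays put (0.03 N m).
- button_r (a joint): The same turn button on the frame's -y rim, pivot at frame x 0, y -62 mm. At 0 its long end points at the frame's middle (+y), over the plaque; positive is anticlockwise seen from above; range -1.9 to 1.9, clear of the plaque beyond 1.2 either way.
- rack: Drying rack, fixed: brown wooden slats, 130 x 130 mm, with a low rim (top 21 mm above the bench) round a square space 104 x 104 mm; the slats' top is 14 mm above the bench. Origin: underside centre, at bench height.
- tray: Steel tray, fixed: 116 x 116 mm with two wire handles on its y sides, rim top 14 mm above the bench, inside 104 x 104 mm, floor 3 mm above the bench. Origin: underside centre, at bench height.
- mat: Empty cork mat, fixed, 130 x 130 mm, 4 mm thick: the free spot. Origin: underside centre, at bench height.
- jar: Closed amber glass jar with a steel cap, 52 mm diameter, 75 mm tall, standing loose among the stations; to be left alone. Origin: centre of the underside.
There are look-alikes about, which are no part of the job. What is shaped like the octagon_plaque but black or yellow is not meant.

How it is judged:
By the outcome, as a careful person would: the job done as asked, in the order asked, and still so for the second after the job is handed in, with the robot touching nothing.
It also fails if it takes over 125 s, if anything falls off the work surface, if the arm or the gripper's body presses on something with over 40 N, if the wrist force passes 120 N, or if a joint passes its speed limit or range.

## Working session

There is one attempt and no reset: what is moved stays moved. The work goes in short steps, Python scripts to look and compute and a shell command to move; the robot and the scene stay as the last step left them, time stands still between calls to the robot, and variables do not carry over. Pictures are saved under pics/ and viewed, at most 14 in all, crops included, and the job is handed in when it is done.

```bash
mkdir -p pics
cat > h.py <<'E'
import numpy as np, cv2
from bench import read_state, grab_frame
def save(n,f,crop=None,s=1):
    im=f["img"][:,:,::-1]
    if crop: im=im[crop[1]:crop[3],crop[0]:crop[2]]
    cv2.imwrite("pics/"+n,cv2.resize(im,None,fx=s,fy=s,interpolation=cv2.INTER_CUBIC))
def ray(f,u,v,z,R=None,t=None):
    fl=f["img"].shape[0]/2/np.tan(np.radians(f["fovy"])/2)
    d=np.array([(u-f["cx"])/fl,(v-f["cy"])/fl,1.])
    if "R" in f: Rw=np.array(f["R"]).T; c=-Rw@np.array(f["t"])
    else:
        T=np.array(f["tool_from_camera"]); Rt=cv2.Rodrigues(np.array(R,float))[0]
        Rw=Rt@T[:3,:3]; c=Rt@T[:3,3]+np.array(t)
    d=Rw@d
    return c+d*(z-c[2])/d[2]
E
python3 - <<'E'
from h import *
s=read_state();print({k:np.round(v,3).tolist() for k,v in s.items()})
import pickle
fs={}
for n in("top","scene","wrist"):
    f=grab_frame(n);fs[n]=f;save(n+"0.png",f,None,1.25);print(n,{k:np.round(v,3).tolist() for k,v in f.items() if k!="img"})
pickle.dump(fs,open("f0.pkl","wb"))
E
```

```text
{'t': 0.0, 'q': [-1.172, 0.412, -0.013, 1.597, 0.006, 1.134, -0.082], 'qvel': [-0.001, 0.0, 0.001, -0.002, -0.002, 0.003, 0.0], 'joint_efforts': [-0.001, -60.062, 0.682, -29.941, 0.014, 0.011, 0.0], 'ee_pos': [0.281, 0.558, 0.252], 'ee_rot': [-0.726, -3.056, 0.003], 'wrist_force': [-1.702, -0.488, 0.743], 'ft_torque': [0.038, 0.018, -0.035], 'grip_force': 0.0, 'gripper_width': 0.085}
top {'fovy': 51.053, 'cx': 321.51, 'cy': 208.488, 'R': [[0.009, -1.0, 0.009], [-0.992, -0.01, -0.123], [0.123, -0.008, -0.992]], 't': [0.019, 0.598, 0.987]}
scene {'fovy': 53.746, 'cx': 318.771, 'cy': 203.564, 'R': [[0.405, 0.914, -0.007], [0.792, -0.355, -0.497], [-0.457, 0.196, -0.868]], 't': [-0.263, -0.437, 1.25]}
wrist {'fovy': 58.33, 'cx': 319.37, 'cy': 196.551, 'tool_from_camera': [[-0.001, -0.95, -0.313, 0.08], [1.0, -0.001, 0.0, -0.001], [-0.001, -0.313, 0.95, -0.121], [0.0, 0.0, 0.0, 1.0]]}
```

View pics/top0.png

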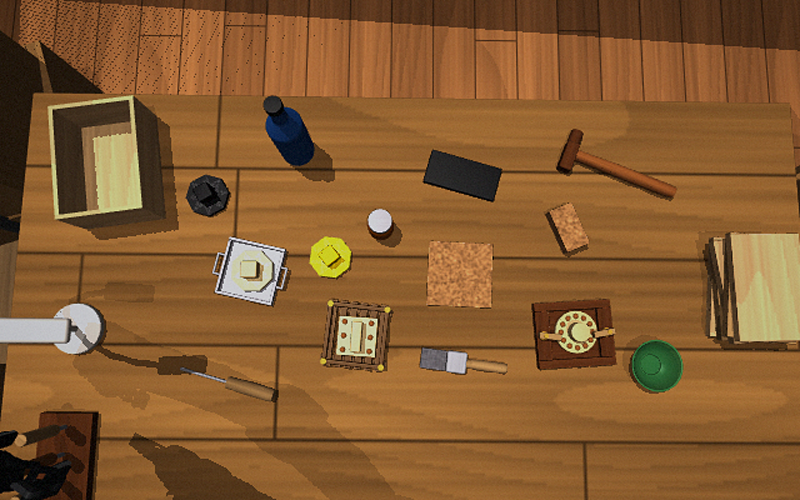

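View pics/scene0.png

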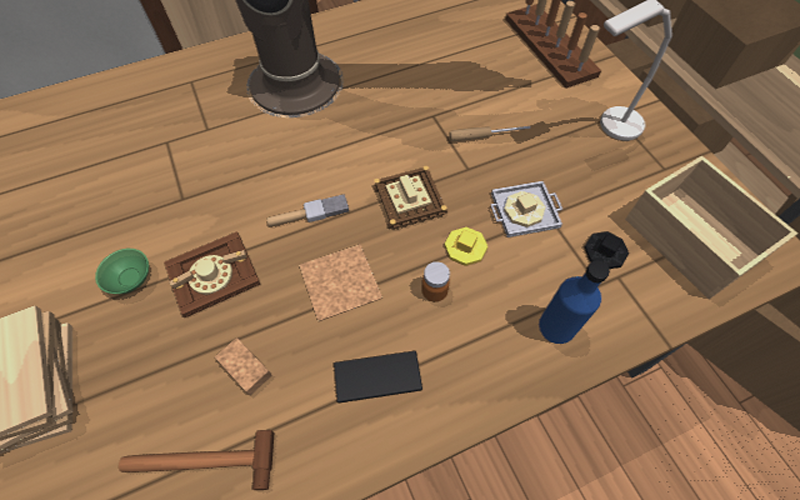

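The top picture (1.25x) shows the frame with the round plaque at (575,333), its buttons at (548,338) and (603,331). It also shows the rack with the square plaque at (357,336), the tray with the pale octagon at (252,270), the mat at (460,274) and the jar at (380,224).
Octagon candidates are black (208,195), yellow (330,257) and the pale one in the tray (252,270). I choose the pale one in the tray.

Run:
```python
from h import *
import pickle
f=pickle.load(open("f0.pkl","rb"))["top"];im=f["img"][:,:,::-1]
t=[]
for (u,v) in [(410,225),(240,225),(155,175),(320,165)]:
    c=cv2.resize(im[v:v+75,u:u+100],None,fx=4,fy=4,interpolation=cv2.INTER_CUBIC)
    for i in range(0,100,10): cv2.line(c,(i*4,0),(i*4,8 if i%50 else 16),(255,255,255),1)
    for i in range(0,75,10): cv2.line(c,(0,i*4),(8 if i%50 else 16,i*4),(255,255,255),1)
    t.append(c)
cv2.imwrite("pics/mos.png",np.vstack([np.hstack(t[:2]),np.hstack(t[2:])]))
```

```text
(no output)
```

View pics/mos.png

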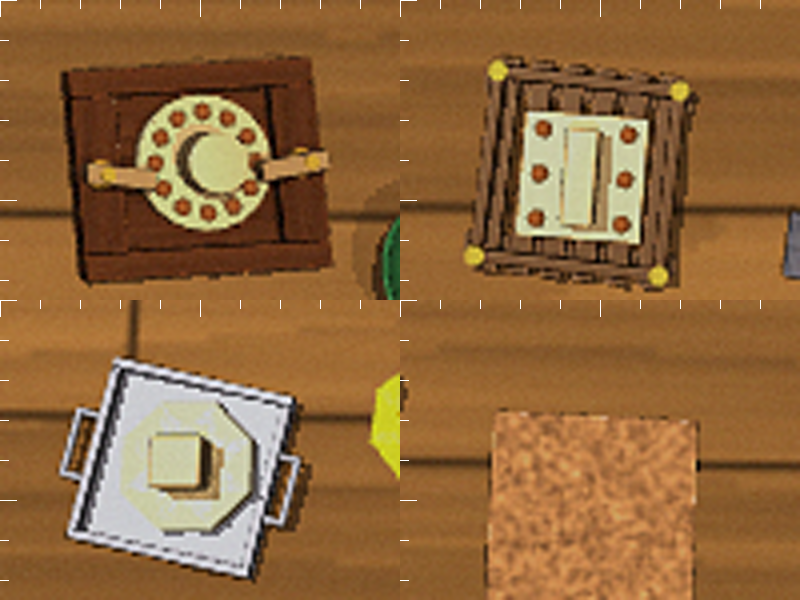

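Run:
```python
from h import *
import pickle
f=pickle.load(open("f0.pkl","rb"))["top"]
def go(n,o,pts,z,four=True):
    P=np.array([ray(f,o[0]+a/4,o[1]+b/4,z)[:2] for a,b in pts]);print(n,np.round(P.mean(0),4),end=' ')
    if len(P)==4:
        e=np.roll(P,-1,0)-P;print("sides",np.round(np.linalg.norm(e,axis=1),3),"ang",np.round(np.degrees(np.arctan2(e[:,1],e[:,0])),1),end='')
    print()
go("frame",(410,225),[(64,72),(308,58),(332,266),(82,284)],.017)
go("rack",(240,225),[(97,70),(280,91),(258,275),(74,256)],.024)
go("sqplate",(240,225),[(127,112),(248,119),(241,242),(116,234)],.024)
go("sqboss",(240,225),[(174,127),(200,129),(190,229),(162,225)],.05)
go("tray",(155,175),[(118,60),(296,98),(252,278),(70,235)],.014)
go("octboss",(155,175),[(148,135),(200,132),(205,185),(151,188)],.039)
go("rboss",(410,225),[(220,162)],.042); go("rplate",(410,225),[(203,163)],.016)
go("btnL",(410,225),[(100,172)],.034);go("btnLin",(410,225),[(155,179)],.034);go("btnR",(410,225),[(315,161)],.034);go("btnRin",(410,225),[(262,169)],.034)
go("mat",(0,0),[(343*4,193*4),(394.3*4,195.5*4),(394*4,246*4),(341.6*4,245.6*4)],.004)
go("jar",(0,0),[(380*3.2,217*3.2)],.075)
go("bowl",(0,0),[(657*3.2,366*3.2)],.04)
print(cv2.Rodrigues(np.array(read_state()["ee_rot"]))[0].round(3))
```

```text
frame [ 0.4583 -0.3146] sides [0.152 0.127 0.154 0.129] ang [ -86.2 -175.6   94.5    3.7]
rack [0.4526 0.114 ] sides [0.113 0.111 0.112 0.113] ang [-96.  173.9  84.7  -5.6]
sqplate [0.4502 0.1105] sides [0.074 0.074 0.076 0.074] ang [-92.8 177.6  86.9  -3.8]
sqboss [0.4502 0.1094] sides [0.015 0.059 0.017 0.058] ang [-93.8 175.3  82.5  -5.9]
tray [0.5769 0.3244] sides [0.114 0.115 0.116 0.113] ang [-101.5  168.4   77.4  -12.4]
octboss [0.5787 0.3225] sides [0.032 0.033 0.033 0.032] ang [ -86.1 -172.2   93.8    5.9]
rboss [ 0.4631 -0.3204] 
rplate [ 0.4621 -0.319 ] 
btnL [ 0.4563 -0.2504] 
btnLin [ 0.4525 -0.2835] 
btnR [ 0.4641 -0.3809] 
btnRin [ 0.459  -0.3486] 
mat [ 0.5745 -0.0931] sides [0.13  0.128 0.131 0.133] ang [-92.2 179.   90.1  -1.3]
jar [0.6763 0.0678] 
bowl [ 0.3997 -0.4642] 
[[-0.893  0.45  -0.   ]
 [ 0.45   0.893 -0.001]
 [-0.    -0.001 -1.   ]]
```

Sizes match (frame 153x128, tray 115, mat 130, boss 32), so the measurements hold. Plan: octagon→mat, square→tray, open the buttons, round→rack, octagon→frame.

```bash
cat >> h.py <<'E'
def d(x,y,z,a):
    "shift in tool axes + rz to reach world xyz with tool y at angle a deg (mod 180)"
    s=read_state();R=cv2.Rodrigues(np.array(s["ee_rot"],float))[0]
    p=R.T@(np.array([x,y,z])-s["ee_pos"]); n=np.linalg.norm(p)
    a0=np.degrees(np.arctan2(R[1,1],R[0,1])); da=(a-a0+90)%180-90
    print("d",p.round(4),"rz",round(-np.radians(da),3),"rows",int(np.ceil(max(n/.0417,abs(np.radians(da))/.125))),"y0",round(a0,1),"tilt",R[:,2].round(3),"q7",round(s["q"][6],2))
E
python3 -c "
from h import *
d(.578,.323,.12,5.3)"
```

```text
d [-0.3707 -0.0759  0.1328] rz 1.012 rows 10 y0 63.3 tilt [-0.    -0.001 -1.   ] q7 -0.08
```

```bash
python3 -m handwheel '[[0.085,-0.371,-0.076,0.05,0,0,1.012],[0.085,-0.371,-0.076,0.05,0,0,1.012],[0.085,-0.371,-0.076,0.05,0,0,1.012],[0.085,-0.371,-0.076,0.05,0,0,1.012],[0.085,-0.371,-0.076,0.05,0,0,1.012],[0.085,-0.371,-0.076,0.05,0,0,1.012],[0.085,-0.371,-0.076,0.05,0,0,1.012],[0.085,-0.371,-0.076,0.05,0,0,1.012],[0.085,-0.371,-0.076,0.05,0,0,1.012],[0.085,-0.371,-0.076,0.05,0,0,1.012],[0.085,-0.371,-0.076,0.13,0,0,1.012],[0.085,-0.371,-0.076,0.13,0,0,1.012],[0.085,-0.371,-0.076,0.13,0,0,1.012],[0.085,-0.371,-0.076,0.13,0,0,1.012]]' 40
python3 - <<'E'
from h import *
d(.578,.323,.038,5.3)
s=read_state();f=grab_frame("wrist");save("w1.png",f);
R=cv2.Rodrigues(np.array(s["ee_rot"]))[0]
E
```

```text
t: 1.32
ee_pos: [0.5768, 0.3227, 0.1215]
ee_rot: [-2.115, -2.321, 0.008]
wrist_force: [0.3, 0.8, 0.8]
gripper_width: 0.085
grip_force: 0.0
d [0.0004 0.0016 0.0835] rz -0.0 rows 3 y0 5.3 tilt [-0.004 -0.003 -1.   ] q7 -0.34
```

View pics/w1.png

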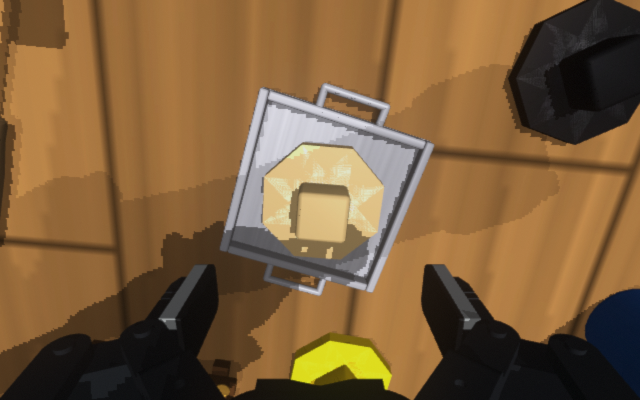

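The wrist picture shows the pale octagon in the tray, with the boss top around (323,218), centred between the fingers in column. I check it with the calibration.

Run:
```python
from h import *
s=read_state();f=grab_frame("wrist")
P=np.array([ray(f,u,v,.039,s["ee_rot"],s["ee_pos"]) for u,v in [(301,195),(349,195),(345,242),(299,240)]]);print(P.round(4),P.mean(0).round(4))
Q=np.array([ray(f,u,v,.014,s["ee_rot"],s["ee_pos"]) for u,v in [(264,90),(432,145),(370,290),(224,248)]]);print(Q.mean(0).round(4),np.linalg.norm(np.roll(Q,1,0)-Q,axis=1))
```

```text
[[0.566  0.3353 0.039 ]
 [0.5949 0.3379 0.039 ]
 [0.596  0.3067 0.039 ]
 [0.567  0.3055 0.039 ]] [0.581  0.3214 0.039 ]
[0.5802 0.3255 0.014 ] [0.11287601 0.11232293 0.11366702 0.11082316]
```

```bash
python3 -m handwheel '[[0.085,0,0.003,0.03,0,0,0],[0.085,0,0.003,0.06,0,0,0],[0.085,0,0.003,0.083,0,0,0],[0.085,0,0.003,0.083,0,0,0],[0.02,0,0.003,0.083,0,0,0],[0.02,0,0.003,0.083,0,0,0],[0.02,0,0.003,0.083,0,0,0],[0.02,0,0.003,0.083,0,0,0],[0.02,0,0.003,0.083,0,0,0],[0.02,0,0.003,0.083,0,0,0],[0.02,0,0.003,0.083,0,0,0],[0.02,0,0.003,0.083,0,0,0]]' 40
```

```text
t: 2.42
ee_pos: [0.5824, 0.3243, 0.0426]
ee_rot: [2.117, 2.321, 0.005]
wrist_force: [-2.2, -1.7, 7.0]
gripper_width: 0.0311
grip_force: 39.8
```

```bash
python3 -m handwheel '[[0.02,0,0,-0.03,0,0,0],[0.02,0,0,-0.06,0,0,0],[0.02,0,0,-0.09,0,0,0],[0.02,0,0,-0.12,0,0,0],[0.02,0,0,-0.12,0,0,0]]'
python3 -c "
from h import *
d(.5745,-.0931,.16,4.2)"
```

```text
t: 2.83
ee_pos: [0.5846, 0.325, 0.168]
ee_rot: [2.116, 2.319, 0.016]
wrist_force: [1.3, 0.6, -1.2]
gripper_width: 0.0313
grip_force: 39.7
d [-0.4154 -0.0484  0.0054] rz 0.018 rows 11 y0 5.2 tilt [ 0.009  0.006 -1.   ] q7 -0.34
```

```bash
python3 -m handwheel '[[0.02,-0.04,-0.005,0,0,0,0],[0.02,-0.08,-0.009,0,0,0,0],[0.02,-0.12,-0.014,0,0,0,0],[0.02,-0.16,-0.018,0,0,0,0],[0.02,-0.2,-0.022,0,0,0,0],[0.02,-0.24,-0.027,0,0,0,0],[0.02,-0.28,-0.031,0,0,0,0],[0.02,-0.32,-0.035,0,0,0,0],[0.02,-0.36,-0.04,0,0,0.01,0.018],[0.02,-0.4,-0.045,0,0,0,0.018],[0.02,-0.415,-0.047,0,0,0,0.018],[0.02,-0.415,-0.047,0,0,0,0.018],[0.02,-0.415,-0.047,0,0,0,0.018]]'
python3 -c "
from h import *
d(.5745,-.0931,.046,4.2)"
```

```text
t: 3.92
ee_pos: [0.5726, -0.0952, 0.1606]
ee_rot: [2.141, 2.299, 0.001]
wrist_force: [0.4, -0.2, -1.4]
gripper_width: 0.0313
grip_force: 39.7
d [0.0019 0.002  0.1146] rz -0.002 rows 3 y0 4.1 tilt [ 0.001  0.    -1.   ] q7 0.33
```

```bash
python3 -m handwheel '[[0.02,0.002,0.002,0.04,0,0,0],[0.02,0.002,0.002,0.08,0,0,0],[0.02,0.002,0.002,0.105,0,0,0],[0.02,0.002,0.002,0.112,0,0,0],[0.02,0.002,0.002,0.116,0,0,0],[0.02,0.002,0.002,0.116,0,0,0],[0.02,0.002,0.002,0.116,0,0,0]]'
python3 -c "
from h import *
d(.5745,-.0931,.16,4.2)"
```

```text
t: 4.5
ee_pos: [0.5757, -0.091, 0.0456]
ee_rot: [2.135, 2.302, 0.002]
wrist_force: [-0.7, 0.3, 0.1]
gripper_width: 0.0309
grip_force: 39.8
d [-0.002  -0.0011 -0.1144] rz 0.002 rows 3 y0 4.3 tilt [ 0.002  0.    -1.   ] q7 0.38
```

```bash
python3 -m handwheel '[[0.085,0,0,0,0,0,0],[0.085,0,0,0,0,0,0],[0.085,0,0,0,0,0,0],[0.085,0,0,0,0,0,0],[0.085,0,0,-0.03,0,0,0],[0.085,0,0,-0.06,0,0,0],[0.085,0,0,-0.1,0,0,0],[0.085,0,0,-0.13,0,0,0],[0.085,0,0,-0.13,0,0,0]]'
python3 -c "
from h import *
d(.4502,.110,.14,85.5)"
```

```text
t: 5.25
ee_pos: [0.5779, -0.0928, 0.1809]
ee_rot: [2.133, 2.296, 0.011]
wrist_force: [1.1, -0.6, 0.2]
gripper_width: 0.0852
grip_force: 0.0
d [ 0.2116 -0.1129  0.0396] rz -1.419 rows 12 y0 4.2 tilt [ 0.01 -0.   -1.  ] q7 0.32
```

```bash
python3 -m handwheel '[[0.085,0.212,-0.11,0,0,0,-1.419],[0.085,0.212,-0.11,0,0,0,-1.419],[0.085,0.212,-0.11,0,0,0,-1.419],[0.085,0.212,-0.11,0,0,0,-1.419],[0.085,0.212,-0.11,0,0,0,-1.419],[0.085,0.212,-0.11,0,0,0,-1.419],[0.085,0.212,-0.11,0,0,0,-1.419],[0.085,0.212,-0.11,0,0,0,-1.419],[0.085,0.212,-0.11,0.04,0,0,-1.419],[0.085,0.212,-0.11,0.04,0,0,-1.419],[0.085,0.212,-0.11,0.04,0,0,-1.419],[0.085,0.212,-0.11,0.04,0,0,-1.419],[0.085,0.212,-0.11,0.04,0,0,-1.419],[0.085,0.212,-0.11,0.04,0,0,-1.419],[0.085,0.212,-0.11,0.04,0,0,-1.419]]'
python3 - <<'E'
from h import *
s=read_state();f=grab_frame("wrist");save("w2.png",f,(120,20,520,320),2);d(.4502,.110,.054,85.5)
E
```

```text
t: 6.5
ee_pos: [0.4493, 0.1114, 0.1344]
ee_rot: [0.126, 3.139, 0.0]
wrist_force: [0.8, 0.5, -0.1]
gripper_width: 0.0847
grip_force: 0.0
d [-0.001  -0.0014  0.0804] rz -0.001 rows 2 y0 85.4 tilt [ 0.  0. -1.] q7 1.15
```

View pics/w2.png

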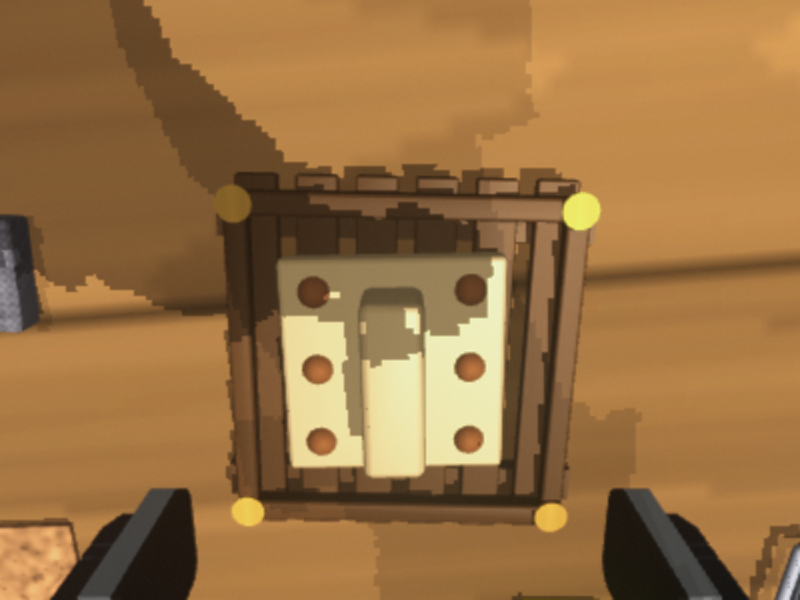

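The wrist crop shows the square plaque on the rack, its bar boss upright in the picture at (393,380), midway between the fingers and aligned with them.

```bash
python3 - <<'E'
from h import *
s=read_state();f=grab_frame("wrist")
Q=np.array([ray(f,120+u/2,20+v/2,.024,s["ee_rot"],s["ee_pos"]) for u,v in [(233,204),(582,211),(550,517),(248,512)]]);e=np.roll(Q,-1,0)-Q
print(Q.mean(0).round(4),np.linalg.norm(e,axis=1).round(3),np.degrees(np.arctan2(e[:,1],e[:,0])).round(1))
E
python3 -m handwheel '[[0.085,0,-0.001,0.03,0,0,0],[0.085,0,-0.001,0.06,0,0,0],[0.085,0,-0.001,0.079,0,0,0],[0.085,0,-0.001,0.079,0,0,0],[0.01,0,-0.001,0.079,0,0,0],[0.01,0,-0.001,0.079,0,0,0],[0.01,0,-0.001,0.079,0,0,0],[0.01,0,-0.001,0.079,0,0,0],[0.01,0,-0.001,0.079,0,0,0],[0.01,0,-0.001,0.079,0,0,0],[0.01,0,-0.001,0.079,0,0,0],[0.01,0,-0.001,0.079,0,0,0],[0.01,0,-0.001,0.079,0,0,0]]' 40
```

```text
[0.4521 0.1119 0.024 ] [0.111 0.111 0.111 0.111] [ 84.2  -6.1 -95.7 174. ]
t: 7.68
ee_pos: [0.4498, 0.1106, 0.0563]
ee_rot: [0.122, 3.138, 0.001]
wrist_force: [-0.4, -0.6, 7.5]
gripper_width: 0.0187
grip_force: 39.5
```

```bash
python3 -m handwheel '[[0.01,0,0,-0.02,0,0,0],[0.01,0,0,-0.05,0,0,0],[0.01,0,0,-0.08,0,0,0],[0.01,0,0,-0.1,0,0,0],[0.01,0,0,-0.1,0,0,0]]'
python3 -c "
from h import *
d(.578,.325,.13,78)"
```

```text
t: 8.1
ee_pos: [0.4513, 0.1111, 0.1595]
ee_rot: [0.122, 3.132, 0.004]
wrist_force: [0.6, -0.1, -1.0]
gripper_width: 0.0189
grip_force: 39.7
d [-0.1094  0.223   0.0309] rz 0.131 rows 7 y0 85.5 tilt [ 0.007  0.002 -1.   ] q7 1.15
```

```bash
python3 -m handwheel '[[0.01,-0.018,0.037,0,0,0,0.03],[0.01,-0.036,0.074,0,0,0,0.06],[0.01,-0.054,0.111,0,0,0,0.09],[0.01,-0.072,0.148,0,0,0,0.12],[0.01,-0.09,0.185,0,0,0,0.131],[0.01,-0.11,0.223,0,0,0,0.131],[0.01,-0.11,0.223,0.03,0,0,0.131],[0.01,-0.11,0.223,0.03,0,0,0.131],[0.01,-0.11,0.223,0.03,0,0,0.131]]'
python3 -c "
from h import *
d(.578,.325,.0455,78)"
```

```text
t: 8.85
ee_pos: [0.5744, 0.3235, 0.1225]
ee_rot: [-0.326, -3.12, 0.006]
wrist_force: [0.2, -1.4, -0.7]
gripper_width: 0.0189
grip_force: 39.7
d [-0.0035  0.0025  0.077 ] rz 0.001 rows 2 y0 78.1 tilt [-0.005 -0.003 -1.   ] q7 0.78
```

```bash
python3 -m handwheel '[[0.01,-0.002,0.002,0.03,0,0,0],[0.01,-0.002,0.002,0.06,0,0,0],[0.01,-0.002,0.002,0.07,0,0,0],[0.01,-0.002,0.002,0.075,0,0,0],[0.01,-0.002,0.002,0.076,0,0,0],[0.01,-0.002,0.002,0.076,0,0,0]]'
python3 -c "
from h import *
d(.578,.325,.0455,78)"
```

```text
t: 9.35
ee_pos: [0.5792, 0.3258, 0.0508]
ee_rot: [0.328, 3.123, 0.002]
wrist_force: [-1.4, -0.2, -0.8]
gripper_width: 0.019
grip_force: 39.7
d [ 0.001  -0.001   0.0053] rz 0.0 rows 1 y0 78.0 tilt [ 0.001  0.001 -1.   ] q7 0.78
```

```bash
python3 -m handwheel '[[0.01,0,0,0.003,0,0,0],[0.01,0,0,0.006,0,0,0],[0.01,0,0,0.006,0,0,0]]'
python3 -m handwheel '[[0.085,0,0,0,0,0,0],[0.085,0,0,0,0,0,0],[0.085,0,0,0,0,0,0],[0.085,0,0,0,0,0,0],[0.085,0,0,-0.03,0,0,0],[0.085,0,0,-0.06,0,0,0],[0.085,0,0,-0.1,0,0,0],[0.085,0,0,-0.14,0,0,0],[0.085,0,0,-0.14,0,0,0]]'
python3 - <<'E'
from h import *
f=grab_frame("top");save("top1.png",f,(150,140,550,320),2)
d(.4545,-.253,.16,78)
E
```

```text
t: 9.6
ee_pos: [0.5796, 0.3264, 0.0454]
ee_rot: [0.327, 3.122, 0.003]
wrist_force: [-1.8, -1.0, 6.2]
gripper_width: 0.0188
grip_force: 40.8
t: 10.35
ee_pos: [0.5821, 0.3278, 0.1923]
ee_rot: [0.327, 3.114, 0.013]
wrist_force: [1.5, 0.7, 0.8]
gripper_width: 0.0851
grip_force: 0.0
d [ 0.0034 -0.5939  0.0248] rz 0.0 rows 15 y0 78.0 tilt [ 0.008  0.005 -1.   ] q7 0.78
```

View pics/top1.png

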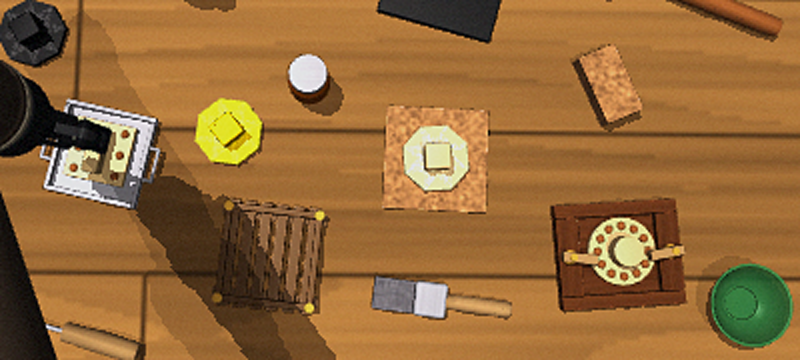

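Octagon is on the mat at (436,157), square in the tray at (100,150), the rack is empty and the jar is unmoved. Next, the buttons: a closed gripper pushes each inner end toward frame +x.

```bash
python3 -c "
from h import *
d(.4269,-.2727,.16,4.2)"
```

```text
d [ 0.0263 -0.6189  0.0245] rz 1.289 rows 15 y0 78.0 tilt [ 0.008  0.005 -1.   ] q7 0.78
```

```bash
python3 -m handwheel '[[0,0.026,-0.617,0.025,0,0,1.289],[0,0.026,-0.617,0.025,0,0,1.289],[0,0.026,-0.617,0.025,0,0,1.289],[0,0.026,-0.617,0.025,0,0,1.289],[0,0.026,-0.617,0.025,0,0,1.289],[0,0.026,-0.617,0.025,0,0,1.289],[0,0.026,-0.617,0.025,0,0,1.289],[0,0.026,-0.617,0.025,0,0,1.289],[0,0.026,-0.617,0.025,0,0,1.289],[0,0.026,-0.617,0.025,0,0,1.289],[0,0.026,-0.617,0.025,0,0,1.289],[0,0.026,-0.617,0.025,0,0,1.289],[0,0.026,-0.617,0.025,0,0,1.289],[0,0.026,-0.617,0.025,0,0,1.289],[0,0.026,-0.617,0.025,0,0,1.289],[0,0.026,-0.617,0.025,0,0,1.289],[0,0.026,-0.617,0.025,0,0,1.289],[0,0.026,-0.617,0.025,0,0,1.289]]' 30
python3 - <<'E'
from h import *
s=read_state();f=grab_frame("wrist");save("w3.png",f);d(.4269,-.2727,.060,4.2)
E
```

```text
t: 11.9
ee_pos: [0.4249, -0.2717, 0.1576]
ee_rot: [-2.138, -2.3, 0.0]
wrist_force: [1.1, 1.2, 1.3]
gripper_width: -0.0001
grip_force: 0.0
d [-0.0018  0.0016  0.0977] rz 0.001 rows 3 y0 4.3 tilt [-0.001  0.001 -1.   ] q7 0.75
```

View pics/w3.png

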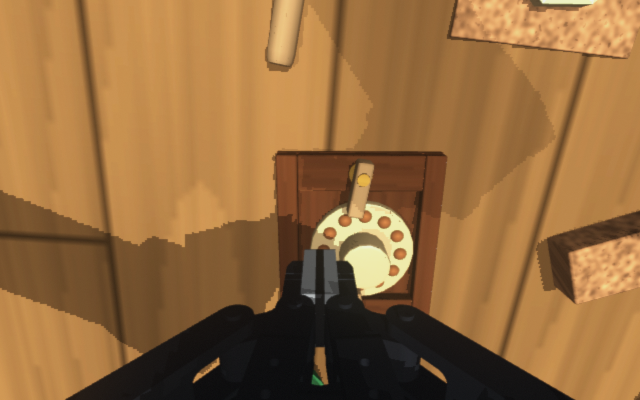

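The frame shows with button L's pivot at (361,179) and its inner end at (357,217). The closed fingers are at (320,270).

```bash
python3 - <<'E'
from h import *
s=read_state();f=grab_frame("wrist")
for n,u,v,z in [("piv",361,179,.035),("inner",357,217,.034),("cornA",275,152,.017),("cornB",446,153,.017),("boss",371,265,.042)]: print(n,ray(f,u,v,z,s["ee_rot"],s["ee_pos"]).round(4))
E
python3 -m handwheel '[[0,-0.001,0.002,0.035,0,0,0],[0,-0.001,0.002,0.07,0,0,0],[0,-0.001,0.002,0.09,0,0,0],[0,-0.001,0.002,0.097,0,0,0],[0,-0.001,0.002,0.097,0,0,0],[0,-0.001,0.002,0.097,0,0,0]]'
```

```text
piv [ 0.4534 -0.2564  0.035 ]
inner [ 0.4538 -0.2855  0.034 ]
cornA [ 0.3904 -0.2453  0.017 ]
cornB [ 0.5164 -0.2368  0.017 ]
boss [ 0.467  -0.3197  0.042 ]
t: 12.5
ee_pos: [0.4278, -0.2728, 0.0618]
ee_rot: [2.138, 2.302, 0.0]
wrist_force: [0.6, 0.2, 0.8]
gripper_width: 0.0
grip_force: 0.0
```

```bash
python3 -m handwheel '[[0,0,0.006,0.001,0,0,0],[0,0,0.012,0.001,0,0,0],[0,0,0.018,0.001,0,0,0],[0,0,0.024,0.001,0,0,0],[0,0,0.03,0.001,0,0,0],[0,0,0.036,0.001,0,0,0],[0,0,0.042,0.001,0,0,0],[0,0,0.042,0.001,0,0,0],[0,0.003,0.042,0.001,0,0,0],[0,0.003,0.042,0.001,0,0,0]]'
python3 -m handwheel '[[0,0,0,-0.02,0,0,0],[0,0,0,-0.04,0,0,0],[0,0,0,-0.06,0,0,0],[0,0,0,-0.06,0,0,0]]'
python3 - <<'E'
from h import *
f=grab_frame("top");save("top2.png",f,(400,220,520,310),5)
d(.4364,-.3605,.11,4.2)
E
```

```text
t: 13.33
ee_pos: [0.4684, -0.2667, 0.06]
ee_rot: [-2.138, -2.3, 0.0]
wrist_force: [-0.5, 0.0, 0.5]
gripper_width: 0.0
grip_force: 0.0
t: 13.67
ee_pos: [0.47, -0.2684, 0.1235]
ee_rot: [2.137, 2.297, 0.003]
wrist_force: [0.9, -0.6, 0.4]
gripper_width: -0.0004
grip_force: 0.0
d [-0.09   -0.0398  0.012 ] rz -0.001 rows 3 y0 4.2 tilt [ 0.003 -0.001 -1.   ] q7 0.75
```

View pics/top2.png

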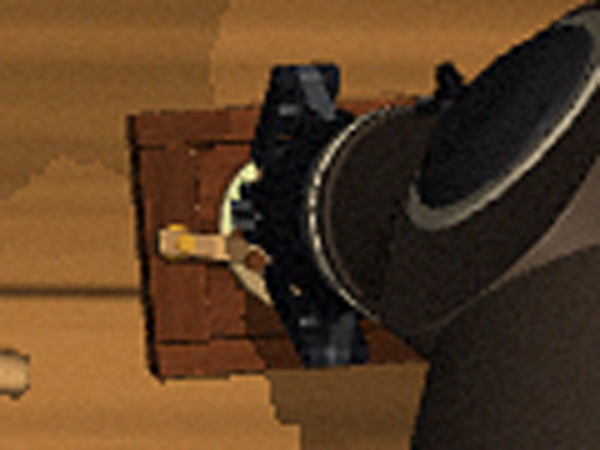

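The top crop shows button L still pointing inward at (205,245), so the tips passed above it. They stand 22 mm ahead when shut, so I repeat with TCP at 0.046.

```bash
python3 -c "
from h import *
d(.4275,-.272,.046,4.2)"
python3 -m handwheel '[[0,-0.003,-0.042,0,0,0,0],[0,-0.003,-0.042,0,0,0,0],[0,-0.003,-0.042,0.03,0,0,0],[0,-0.003,-0.042,0.06,0,0,0],[0,-0.003,-0.042,0.075,0,0,0],[0,-0.003,-0.042,0.075,0,0,0],[0,-0.003,-0.042,0.075,0,0,0]]'
```

```text
d [-0.001  -0.0425  0.0759] rz -0.001 rows 3 y0 4.2 tilt [ 0.003 -0.001 -1.   ] q7 0.75
t: 14.3
ee_pos: [0.426, -0.2731, 0.0443]
ee_rot: [-2.138, -2.298, 0.002]
wrist_force: [0.5, -1.6, 0.3]
gripper_width: 0.0002
grip_force: 0.0
```

```bash
python3 -m handwheel '[[0,0,0.006,-0.001,0,0,0],[0,0,0.012,-0.001,0,0,0],[0,0,0.018,-0.001,0,0,0],[0,0,0.024,-0.001,0,0,0],[0,0,0.03,-0.001,0,0,0],[0,0,0.036,-0.001,0,0,0],[0,0,0.042,-0.001,0,0,0],[0,0.003,0.042,-0.001,0,0,0],[0,0.003,0.042,-0.001,0,0,0]]'
python3 -m handwheel '[[0,0,0,-0.02,0,0,0],[0,0,0,-0.04,0,0,0],[0,0,0,-0.06,0,0,0],[0,0,0,-0.06,0,0,0]]'
python3 -c "
from h import *
d(.4364,-.3605,.046,4.2)"
```

```text
t: 15.05
ee_pos: [0.4716, -0.2689, 0.0478]
ee_rot: [2.134, 2.296, 0.001]
wrist_force: [1.6, -5.3, -2.4]
gripper_width: -0.0
grip_force: 3.2
t: 15.38
ee_pos: [0.4717, -0.268, 0.1106]
ee_rot: [2.134, 2.297, 0.005]
wrist_force: [0.3, 0.3, 0.6]
gripper_width: -0.0002
grip_force: 0.0
d [-0.0895 -0.0424  0.0645] rz 0.0 rows 3 y0 4.2 tilt [ 0.007 -0.002 -1.   ] q7 0.77
```

```bash
python3 -m handwheel '[[0,-0.03,-0.015,0,0,0,0],[0,-0.06,-0.03,0,0,0,0],[0,-0.091,-0.046,0,0,0,0],[0,-0.091,-0.046,0,0,0,0],[0,-0.091,-0.046,0.03,0,0,0],[0,-0.091,-0.046,0.055,0,0,0],[0,-0.091,-0.046,0.064,0,0,0],[0,-0.091,-0.046,0.064,0,0,0],[0,-0.091,-0.046,0.064,0,0,0]]'
```

```text
t: 16.13
ee_pos: [0.43, -0.3612, 0.0426]
ee_rot: [-2.138, -2.301, 0.0]
wrist_force: [-0.1, -0.3, 0.6]
gripper_width: 0.0002
grip_force: 0.0
```

```bash
python3 -m handwheel '[[0,0,0.006,-0.003,0,0,0],[0,0,0.012,-0.003,0,0,0],[0,0,0.018,-0.003,0,0,0],[0,0,0.024,-0.003,0,0,0],[0,0,0.03,-0.003,0,0,0],[0,0,0.036,-0.003,0,0,0],[0,0,0.042,-0.003,0,0,0],[0,-0.003,0.044,-0.003,0,0,0],[0,-0.003,0.044,-0.003,0,0,0]]'
python3 -m handwheel '[[0.085,0,0,-0.02,0,0,0],[0.085,0,0,-0.04,0,0,0],[0.085,0,0,-0.07,0,0,0],[0.085,0.08,-0.005,-0.08,0,0,0],[0.085,0.08,-0.005,-0.08,0,0,0],[0.085,0.08,-0.005,-0.08,0,0,0]]'
python3 - <<'E'
from h import *
import pickle
s=read_state();f=grab_frame("wrist");save("w4.png",f);pickle.dump((s,f),open("w4.pkl","wb"))
E
```

```text
t: 16.88
ee_pos: [0.4755, -0.3611, 0.0453]
ee_rot: [2.136, 2.301, 0.001]
wrist_force: [0.9, 2.2, 0.8]
gripper_width: 0.0002
grip_force: 0.9
t: 17.38
ee_pos: [0.4637, -0.275, 0.1259]
ee_rot: [-2.131, -2.306, -0.006]
wrist_force: [0.5, 0.8, -0.1]
gripper_width: 0.0726
grip_force: 0.0
```

View pics/w4.png

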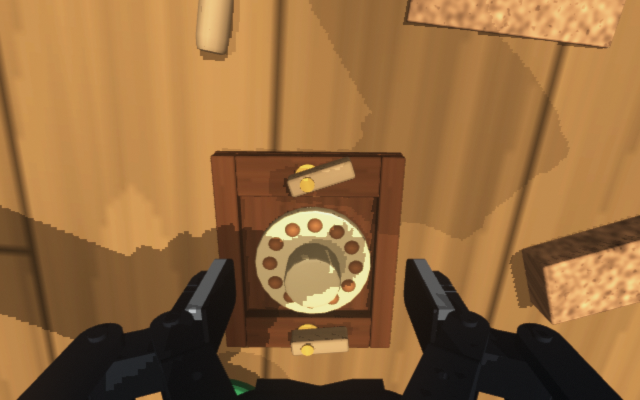

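Both buttons are open: L at (320,178) and R at (320,346), both lying along the rim. The boss top is centred at about (313,272), with the plate centre at (313,260).

Run:
```python
from h import *
import pickle
s,f=pickle.load(open("w4.pkl","rb"))
P=[ray(f,u,v,z,s["ee_rot"],s["ee_pos"]).round(4) for u,v,z in [(313,272,.042),(313,260,.016)]]
print(P); d(.4625,-.3195,.047,4.2)
```

```text
[array([ 0.4626, -0.3138,  0.042 ]), array([ 0.4626, -0.3191,  0.016 ])]
d [-0.0413 -0.005   0.079 ] rz 0.005 rows 3 y0 4.5 tilt [ 0.002  0.002 -1.   ] q7 0.78
```

```bash
python3 -m handwheel '[[0.085,-0.02,-0.004,0.0,0,0,0],[0.085,-0.042,-0.004,0.0,0,0,0],[0.085,-0.042,-0.004,0.03,0,0,0],[0.085,-0.042,-0.004,0.06,0,0,0],[0.085,-0.042,-0.004,0.079,0,0,0],[0.085,-0.042,-0.004,0.079,0,0,0],[0.02,-0.042,-0.004,0.079,0,0,0],[0.02,-0.042,-0.004,0.079,0,0,0],[0.02,-0.042,-0.004,0.079,0,0,0],[0.02,-0.042,-0.004,0.079,0,0,0],[0.02,-0.042,-0.004,0.079,0,0,0],[0.02,-0.042,-0.004,0.079,0,0,0],[0.02,-0.042,-0.004,0.079,0,0,0],[0.02,-0.042,-0.004,0.079,0,0,0]]' 40
python3 -m handwheel '[[0.02,0,0,-0.02,0,0,0],[0.02,0,0,-0.05,0,0,0],[0.02,0,0,-0.08,0,0,0],[0.02,0,0,-0.1,0,0,0],[0.02,0,0,-0.1,0,0,0]]'
python3 -c "
from h import *
d(.4525,.113,.13,4.2)"
```

```text
t: 18.6
ee_pos: [0.4629, -0.3246, 0.048]
ee_rot: [2.137, 2.299, 0.001]
wrist_force: [-1.3, 0.9, 5.3]
gripper_width: 0.0363
grip_force: 39.4
t: 19.02
ee_pos: [0.4642, -0.3256, 0.1515]
ee_rot: [2.134, 2.295, 0.004]
wrist_force: [0.4, -0.4, -1.0]
gripper_width: 0.0364
grip_force: 40.4
d [0.4383 0.0201 0.0198] rz -0.0 rows 11 y0 4.2 tilt [ 0.008 -0.004 -1.   ] q7 0.85
```

```bash
python3 -m handwheel '[[0.02,0.04,0.002,0,0,0,0],[0.02,0.08,0.004,0,0,0,0],[0.02,0.12,0.006,0,0,0,0],[0.02,0.16,0.008,0,0,0,0],[0.02,0.2,0.01,0,0,0,0],[0.02,0.24,0.012,0,0,0,0],[0.02,0.28,0.014,0,0,0,0],[0.02,0.32,0.016,0,0,0,0],[0.02,0.36,0.018,0,0,0,0],[0.02,0.4,0.02,0,0,0,0],[0.02,0.433,0.022,0,0,0,0],[0.02,0.433,0.022,0.02,0,0,0],[0.02,0.433,0.022,0.04,0,0,0],[0.02,0.433,0.022,0.04,0,0,0],[0.02,0.433,0.022,0.04,0,0,0]]'
python3 -c "
from h import *
d(.4525,.108,.057,4.2)"
```

```text
t: 20.27
ee_pos: [0.4515, 0.1092, 0.1058]
ee_rot: [-2.138, -2.3, 0.004]
wrist_force: [-0.1, -0.4, -0.7]
gripper_width: 0.0365
grip_force: 40.4
d [-0.0012  0.001   0.0488] rz -0.0 rows 2 y0 4.2 tilt [-0.002 -0.001 -1.   ] q7 -0.08
```

```bash
python3 -m handwheel '[[0.02,-0.001,0.001,0.02,0,0,0],[0.02,-0.001,0.001,0.04,0,0,0],[0.02,-0.001,0.001,0.044,0,0,0],[0.02,-0.001,0.001,0.047,0,0,0],[0.02,-0.001,0.001,0.049,0,0,0],[0.02,-0.001,0.001,0.049,0,0,0],[0.02,-0.001,0.001,0.049,0,0,0]]'
```

```text
t: 20.85
ee_pos: [0.454, 0.1087, 0.0582]
ee_rot: [2.139, 2.3, 0.002]
wrist_force: [-0.8, 0.1, -1.0]
gripper_width: 0.0363
grip_force: 40.5
```

```bash
python3 -m handwheel '[[0.02,0,0,0.002,0,0,0],[0.02,0,0,0.003,0,0,0],[0.02,0,0,0.003,0,0,0]]'
python3 -m handwheel '[[0.085,0,0,0,0,0,0],[0.085,0,0,0,0,0,0],[0.085,0,0,0,0,0,0],[0.085,0,0,0,0,0,0],[0.085,0,0,-0.03,0,0,0],[0.085,0,0,-0.06,0,0,0],[0.085,0,0,-0.09,0,0,0],[0.085,0,0,-0.11,0,0,0],[0.085,0,0,-0.11,0,0,0]]'
python3 -c "
from h import *
d(.5745,-.092,.13,4.2)"
```

```text
t: 21.1
ee_pos: [0.4541, 0.1089, 0.0559]
ee_rot: [2.139, 2.301, 0.003]
wrist_force: [-3.9, -1.5, 18.3]
gripper_width: 0.0365
grip_force: 42.3
t: 21.85
ee_pos: [0.4555, 0.1092, 0.168]
ee_rot: [2.138, 2.299, 0.009]
wrist_force: [1.0, 0.1, 0.4]
gripper_width: 0.085
grip_force: 0.0
d [-0.2094  0.1038  0.0381] rz -0.001 rows 6 y0 4.2 tilt [ 0.006  0.003 -1.   ] q7 -0.13
```

```bash
python3 -m handwheel '[[0.085,-0.035,0.018,0,0,0,0],[0.085,-0.07,0.035,0,0,0,0],[0.085,-0.105,0.053,0,0,0,0],[0.085,-0.14,0.07,0,0,0,0],[0.085,-0.175,0.088,0,0,0,0],[0.085,-0.209,0.105,0,0,0,0],[0.085,-0.209,0.105,0.035,0,0,0],[0.085,-0.209,0.105,0.035,0,0,0],[0.085,-0.209,0.105,0.035,0,0,0]]'
python3 - <<'E'
from h import *
f=grab_frame("scene");save("sc1.png",f,(120,110,480,330),2)
d(.5757,-.091,.0455,4.2)
E
```

```text
t: 22.6
ee_pos: [0.5717, -0.0922, 0.1271]
ee_rot: [-2.137, -2.297, 0.005]
wrist_force: [-0.5, 0.5, -0.0]
gripper_width: 0.0849
grip_force: 0.0
d [0.0004 0.0034 0.083 ] rz -0.0 rows 2 y0 4.2 tilt [-0.003  0.    -1.   ] q7 0.39
```

View pics/sc1.png

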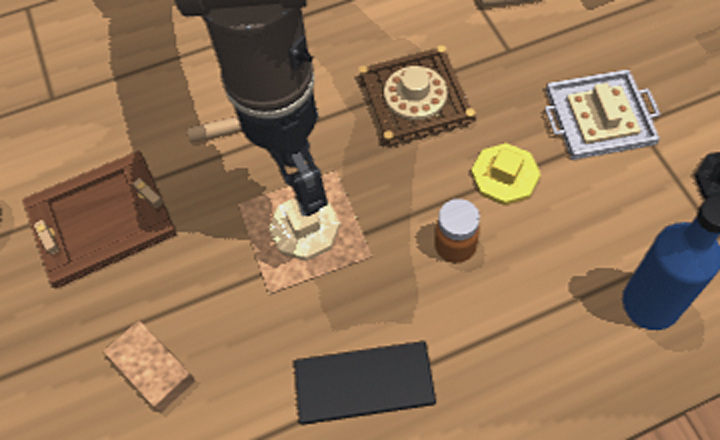

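Round plaque lies flat in the rack at (415,92), square in the tray at (603,112), octagon on the mat at (305,228) and the frame is empty. Now I grasp the octagon.

```bash
python3 -m handwheel '[[0.085,0,0.002,0.03,0,0,0],[0.085,0,0.002,0.06,0,0,0],[0.085,0,0.002,0.081,0,0,0],[0.085,0,0.002,0.081,0,0,0],[0.02,0,0.002,0.081,0,0,0],[0.02,0,0.002,0.081,0,0,0],[0.02,0,0.002,0.081,0,0,0],[0.02,0,0.002,0.081,0,0,0],[0.02,0,0.002,0.081,0,0,0],[0.02,0,0.002,0.081,0,0,0],[0.02,0,0.002,0.081,0,0,0],[0.02,0,0.002,0.081,0,0,0]]' 40
python3 -m handwheel '[[0.02,0,0,-0.02,0,0,0],[0.02,0,0,-0.05,0,0,0],[0.02,0,0,-0.08,0,0,0],[0.02,0,0,-0.11,0,0,0],[0.02,0,0,-0.11,0,0,0]]'
python3 -c "
from h import *
d(.460,-.316,.15,4.2)"
```

```text
t: 23.65
ee_pos: [0.5764, -0.0919, 0.05]
ee_rot: [2.138, 2.3, 0.003]
wrist_force: [-1.8, 0.9, 8.3]
gripper_width: 0.0309
grip_force: 40.3
t: 24.07
ee_pos: [0.5785, -0.093, 0.1647]
ee_rot: [2.135, 2.295, 0.01]
wrist_force: [1.0, -1.2, -0.3]
gripper_width: 0.031
grip_force: 40.3
d [-0.2139 -0.1344  0.0136] rz -0.001 rows 7 y0 4.1 tilt [ 0.01 -0.   -1.  ] q7 0.37
```

```bash
python3 -m handwheel '[[0.02,-0.033,-0.02,0,0,0,0],[0.02,-0.066,-0.04,0,0,0,0],[0.02,-0.1,-0.06,0,0,0,0],[0.02,-0.13,-0.08,0,0,0,0],[0.02,-0.165,-0.1,0,0,0,0],[0.02,-0.2,-0.122,0,0,0,0],[0.02,-0.214,-0.132,0,0,0,0],[0.02,-0.214,-0.132,0.03,0,0,0],[0.02,-0.214,-0.132,0.05,0,0,0],[0.02,-0.214,-0.132,0.05,0,0,0],[0.02,-0.214,-0.132,0.05,0,0,0]]'
python3 -c "
from h import *
d(.460,-.316,.052,4.2)"
```

```text
t: 24.98
ee_pos: [0.4587, -0.3147, 0.1079]
ee_rot: [-2.138, -2.299, 0.001]
wrist_force: [0.1, -0.9, -0.7]
gripper_width: 0.0311
grip_force: 40.1
d [-0.0014  0.0013  0.0559] rz -0.0 rows 2 y0 4.2 tilt [-0.002  0.001 -1.   ] q7 0.86
```

```bash
python3 -m handwheel '[[0.02,-0.001,0.001,0.02,0,0,0],[0.02,-0.001,0.001,0.04,0,0,0],[0.02,-0.001,0.001,0.05,0,0,0],[0.02,-0.001,0.001,0.054,0,0,0],[0.02,-0.001,0.001,0.056,0,0,0],[0.02,-0.001,0.001,0.056,0,0,0]]'
python3 -m handwheel '[[0.02,0,0,0.001,0,0,0],[0.02,0,0,0.002,0,0,0],[0.02,0,0,0.002,0,0,0]]'
```

```text
t: 25.48
ee_pos: [0.4609, -0.3162, 0.053]
ee_rot: [2.138, 2.301, 0.0]
wrist_force: [0.4, -0.3, -0.6]
gripper_width: 0.0306
grip_force: 40.2
t: 25.73
ee_pos: [0.4611, -0.3164, 0.052]
ee_rot: [2.138, 2.3, 0.002]
wrist_force: [-1.7, 1.9, 9.3]
gripper_width: 0.0309
grip_force: 41.4
```

Contact with the floor at the expected height (0.052). I release it, back off, and look.

```bash
python3 -m handwheel '[[0.085,0,0,0,0,0,0],[0.085,0,0,0,0,0,0],[0.085,0,0,0,0,0,0],[0.085,0,0,0,0,0,0],[0.085,0,0,-0.03,0,0,0],[0.085,0,0,-0.06,0,0,0],[0.085,0,0,-0.1,0,0,0],[0.085,0,0,-0.14,0,0,0],[0.085,0.2,0,-0.2,0,0,0],[0.085,0.2,0,-0.2,0,0,0],[0.085,0.2,0,-0.2,0,0,0],[0.085,0.2,0,-0.2,0,0,0],[0.085,0.2,0,-0.2,0,0,0],[0.085,0.2,0,-0.2,0,0,0],[0.085,0.2,0,-0.2,0,0,0],[0.085,0.2,0,-0.2,0,0,0]]'
python3 - <<'E'
from h import *
f=grab_frame("scene")["img"];g=grab_frame("top")["img"]
a=cv2.resize(f[90:270,100:480],None,fx=2,fy=2)[:300];b=cv2.resize(g[140:320,150:530],None,fx=2,fy=2)[60:360]
cv2.imwrite("pics/fin.png",np.vstack([a,b])[:,:,::-1])
E
```

```text
t: 27.07
ee_pos: [0.4459, -0.1168, 0.2504]
ee_rot: [2.138, 2.301, 0.0]
wrist_force: [-0.2, -1.1, 0.0]
gripper_width: 0.0849
grip_force: 0.0
```

View pics/fin.png

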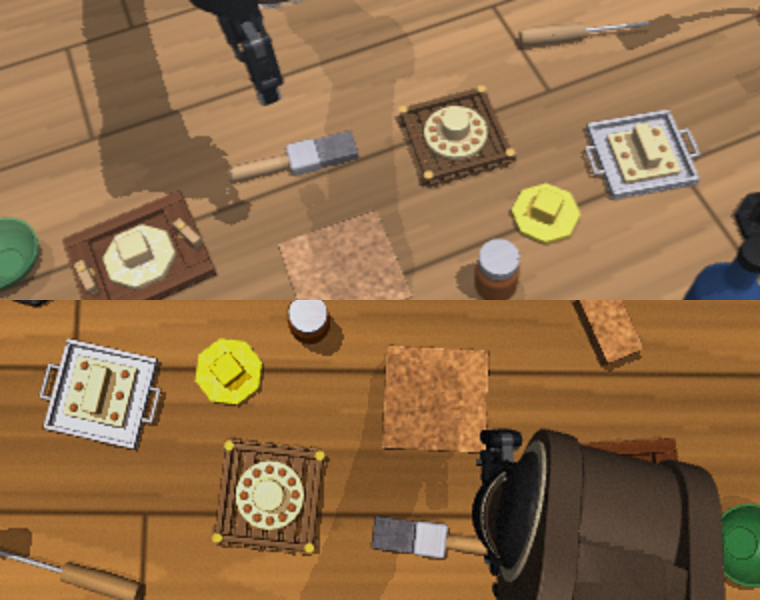

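All three plaques lie flat in their stations: octagon in the frame (140,253), round in the rack (457,132), square in the tray (645,152). The mat is empty and the jar is where it was.

```bash
python3 -c "
from bench import sign_off
print(sign_off())"
```

```text
the job is handed in; nothing more can be done
None
```

Job handed in at about 27 s: the round plaque is in the rack, the square in the tray and the octagon in the frame, all lying flat in the last pictures, with both buttons left open and the jar untouched.

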